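# Shut the potter's tool case and snap its hasp

### The job

Push the lid of the sloping tool case fully shut, then swing the steel hasp over the staple beside it and press its end down until the spring catch snaps over it and holds it flat. Feel for the snap and do not force or bang the case, lid or hasp (keep under about 50 N); leave the pots and the bat around the case where they stand.

Things in the scene. Friction and masses are not known exactly. Their poses are not given: they have to be found in the camera images.
- case: Fixed wooden tool case on a stand, 355 x 280 mm; its top face slopes 0.61 rad (35 deg) down to its low side, which faces the robot's right. Origin: on the table under the middle; x level, to the high side; y level, to the hinge end near the robot; z up. Slope frame used below: origin at the case's (0, 0, 145 mm), X up the slope = (cos .61, 0, sin .61), Y = y, Z out of it = (-sin .61, 0, cos .61).
- deck (a point): Middle of the case's fixed wooden deck, at the end far from the robot: X 0, Y -131, Z 8 mm in the slope frame. The deck spans X -128..128, Y -215..-47 mm, the shut lid Y -43..135; both have their top at Z = 8 mm. The case's walls reach X +-140, Y -215 and 140 mm. Axes as the case.
- rail (a point): Middle of a fixed level steel rail, 16 mm thick, along the case's y, straight above the hasp and catch (120 mm above the shut hasp; at the case's x -9, z 277 mm). Its posts (14 mm) stand on the table at the case's y 165 and -240 mm. It bars the way from straight above: reach the hasp with the tool tilted square to the slope.
- staple (a point): Top of a small fixed steel staple on the deck, at X 0, Y -80, Z 23 mm in the slope frame, 23 mm long along Y, 5 mm thick along X. The hasp's window goes over it.
- lid (a joint): Wooden lid 252 x 178 x 8 mm, hinged along its edge near the robot (axis along X at Y 135, Z 8 mm); 0 rad = shut, grows as its far edge rises (starts 0.15 to 0.35). Its stiff hinge stays where it is left.
- lid_corner (a point): Point on the lid's top face near the low corner of its far (free) edge, 13 mm in from that edge and 36 mm up from the low edge; bare wood, a place to push the lid shut. x along the slope, z out of the lid.
- hasp (a joint): Steel strap hasp, 50 mm wide (along X), 110 mm long, 5 mm thick, with a 14 x 28 mm window 26 to 54 mm from its hinge; hinged on the lid's far edge about an axis along X. Angle to the lid: 0 rad = flat over the deck, pointing away from the robot (-Y); 1.57 = standing up off the lid; about 2.5 = folded back over the lid. Starts 1.9 to 2.5. A stiff hinge, stays where left.
- hasp_hinge (a point): Middle of the hasp's hinge axis; with the lid shut at X 0, Y -40, Z 13 mm in the slope frame.
- hasp_tip (a point): Middle of the rolled free end of the hasp (8 mm thick), 106 mm from the hinge axis. The solid end of the strap, 54 to 106 mm from the hinge axis, is the place to press.
- catch (a joint): Sprung slide of the catch: 0 m = sprung out (towards the hasp), up to 0.012 = pushed back. The hasp's end pressed down on the ramp pushes it back (some 10 to 20 N of pressing); when the end is flat on the deck it snaps back out over it.
- catch_nose (a point): Front edge of the catch's nose, at the foot of its ramp: at X 0, Y -145, Z 21.5 mm in the slope frame when sprung out. The nose is 30 mm wide, its ramp rises to Z 41 mm at Y -155; its lip overhangs the shut hasp's end by 5 mm. The catch and housing reach to Y -212.
- beaker: Bystander: loose terracotta beaker, 84 mm across, 110 mm tall, standing on the table beside the case; origin under its middle.
- bowl: Bystander: loose terracotta bowl, 120 mm across, 60 mm tall, on the table beside the case; origin under its middle.
- bat: Bystander: loose plaster bat (disc) 150 mm across, 18 mm thick, on the table near the case; origin under its middle.

How it is judged:
On the way, in this order (a step that is already met when the one before it is completed fails the run):
1. the lid is fully shut (value of joint lid below 0.025 rad), for 0.2 s.
2. the hasp lies flat over the staple and the catch has sprung back over its end (value of joint lid below 0.025 rad and value of joint hasp below 0.04 rad and value of joint catch below 0.003 m), for 0.2 s.
At the end, for the whole second after the job is handed in: lid within 0.025 rad of shut, hasp within 0.04 rad of flat, catch sprung out to within 3 mm, beaker, bowl and bat upright and within 40 mm of where they stood (all of step 2 and angle between each of beaker, bowl, bat's own z axis and vertical below 0.1 rad); the robot touches nothing.
It fails at once if the fingers press the case, its lid or hasp with over 60 N (contact force between the fingers and case above 60 N).
It fails at once if the beaker is pushed more than 40 mm or tipped (distance of beaker from where it was at the start of the episode above 0.04 m or angle between beaker's own z axis and vertical above 0.5 rad).
It fails at once if the bowl is pushed more than 40 mm or tipped (distance of bowl from where it was at the start of the episode above 0.04 m or angle between bowl's own z axis and vertical above 0.5 rad).
It fails at once if the bat is pushed more than 40 mm or tipped (distance of bat from where it was at the start of the episode above 0.04 m or angle between bat's own z axis and vertical above 0.5 rad).
It also fails if it takes over 48 s, if anything falls off the work surface, if the arm or the gripper's body presses on something with over 40 N, if the wrist force passes 120 N, or if a joint passes its speed limit or range.

### The arm

A 7-joint arm with a two-finger parallel gripper is mounted at the origin on the work surface. World frame = base frame: x ahead of the robot, y to its left, z up, the work surface at z = 0. Lengths are in m, angles in rad, forces in N, time in s.
With the tool pointing down it reaches from about 0.375 to 0.925 m from the base axis. Payload 3.1 kg.
Tool frame: the origin (TCP) lies between the finger pads; the fingertips stand 19 mm ahead of it and the grasp point (between the pads) is the TCP; z points along the fingers, y is the line along which they close (so a half turn about z gives the same grasp; the last joint's range is limited). The gripper opens to 85 mm and grips with 20 to 120 N. Pads are 22 mm wide; open, the fingers measure 114 mm over their backs; the gripper's body (76 mm by 85 mm) begins 54 mm behind the grasp point. The pads swing forward as they close: fully open they stand 13 mm farther back than shut.
Start: joints at [1.043, 0.383, 0.044, 1.598, -0.018, 1.161, -0.05], TCP at [0.271, -0.591, 0.25] pointing down, gripper open.
Joint ranges: [-2.61, 2.61], [-0.41, 2.15], [-1.48, 1.57], [0, 2.5], [-1.57, 4.71], [0.05, 1.97], [-2.85, 2.85]. Speed limits (rad/s): [2.79, 2.79, 3.14, 3.14, 3.14, 3.14, 3.14].

### API

Orientations are given as a unit quaternion [x, y, z, w].
In Python, from bench import move_ptp, movel, move_j, move_gripper, pause, inverse_kinematics, read_camera, camera_params, MotionError, sign_off, look_for, tip_of, read_time_s, read_qpos, read_joint_vel, read_effort, read_eef_pos, read_tcp_rot, read_ft_force, read_ft_torque, read_finger_gap, read_grasp_force gives the robot as it stands. Calls block until the motion is done:
- move_ptp(position, orientation): joint-space move of the TCP to a pose.
- movel(position, orientation=None, speed=0.15): straight line of the TCP; orientation=None keeps the orientation; speed is the mean speed in m/s.
- move_j(angles): joint-space move.
- move_gripper(opening, effort=None): finger opening in m; effort is the grip in N (None keeps the last); returns when the fingers have stopped.
- pause(seconds).
- inverse_kinematics(position, orientation): joint angles nearest the present ones, or None.
- read_camera(name): name is "scene" or "side" or "wrist"; returns the picture (420x560x3 uint8, red, green, blue); there is no depth.
- camera_params(name): a dict with "K" (3x3 intrinsics, pixels), "camera_from_world" (4x4, takes a point from world to camera coordinates). Camera axes: x right, y down, z forward; pixel columns grow to the right and rows downward; lengths in m; the calibration is good to about 2 mm. A picture is of the moment at which its call begins: read the wrist's pose just before it. camera_params takes no time and is no camera call; for the wrist camera it gives the pose at the moment of the call.
A pose or a line that the arm cannot do raises MotionError and nothing moves.
- sign_off(): hands the job in; it is judged then, once.
Trained networks look in the newest picture that a camera, given by its name, has taken for a name from the list of things; names that differ only in an ending like _2 or _b are one class to them, and where a whole thing is asked for, a point or a joint stands for the part that bears it (a point fixed in the world has none). Each returns a list of dicts, best first, with "confidence" (0 to 1); they miss things now and then, are a little off and sometimes report something else, mostly with a low value. They report only what shows in the picture. A call takes as long as a camera call.
- look_for(camera, name): "at" ([column, row] in pixels, amid what is visible of it).
- tip_of(camera, name): "at" ([column, row] in pixels: a listed point, or the origin of a listed thing).
Readings, each from a call of its own:
- read_time_s(): time.
- read_qpos(): joint angles.
- read_joint_vel(): joint speeds.
- read_effort(): joint torques, N m.
- read_eef_pos(): TCP position.
- read_tcp_rot(): TCP orientation.
- read_ft_force(): force on the tool from outside, world axes, zero at the start.
- read_ft_torque(): the same for the moment, N m.
- read_finger_gap(): finger opening in m.
- read_grasp_force(): force on a finger pad.
Only numpy, scipy, OpenCV 4.12 (cv2) and the standard library are available. Lean on these libraries where they do the work, as an engineer would, in place of code of your own. Each camera call takes 0.05 s, during which the arm holds its last target. There are 200 camera calls.

## Working session

There is one attempt and no reset: what is moved stays moved. The work goes in short steps, each a Python script; the robot and the scene stay as the last script left them, time stands still between calls to the robot, and variables do not carry over. Pictures are saved under pics/ and viewed, at most 10 in all, crops included, and the job is handed in when it is done.

```bash
mkdir -p pics; ls; python3 - <<'E'
from bench import *
import cv2,numpy as np
np.set_printoptions(precision=4,suppress=True)
for c in ("scene","side"):
    im=read_camera(c); cv2.imwrite(f"pics/{c}0.png",im[:,:,::-1])
    P=camera_params(c); print(c,P["K"].tolist(),P["camera_from_world"].tolist())
    for n in ("case","deck","rail","staple","lid_corner","hasp_hinge","hasp_tip","catch_nose","beaker","bowl","bat"):
        print(n,[(np.round(d["at"],1).tolist(),round(d["confidence"],2)) for d in tip_of(c,n)[:2]])
print(read_time_s(),read_tcp_rot(),read_ft_force())
E
```

```text
pics
scene [[514.4657750386758, 0.0, 278.97877463089986], [0.0, 514.4657750386758, 206.97665680418854], [0.0, 0.0, 1.0]] [[-0.8385117168045395, 0.5448276506557388, 0.007805886397598966, 0.42055872853881665], [0.400061922911873, 0.6253110795165976, -0.67002724696078, -0.14944504923107324], [-0.36993047808684093, -0.5587028592326476, -0.7422954643992552, 1.5099700208188214], [0.0, 0.0, 0.0, 1.0]]
case []
deck [([209.0, 225.8], 0.7)]
rail [([245.7, 178.3], 0.58)]
staple [([230.7, 217.0], 0.85)]
lid_corner [([245.5, 192.1], 0.9)]
hasp_hinge [([250.0, 200.0], 0.5)]
hasp_tip [([251.9, 200.2], 0.72), ([285.8, 169.0], 0.53)]
catch_nose [([200.3, 222.1], 0.45)]
beaker [([259.1, 364.9], 0.88)]
bowl [([201.1, 188.7], 0.78)]
bat [([291.9, 170.5], 0.58)]
side [[385.90283300992337, 0.0, 280.7094993627308], [0.0, 385.90283300992337, 212.6746708566427], [0.0, 0.0, 1.0]] [[-0.8355703742086776, -0.5493174873464146, 0.008511629702464944, 0.49212655836690566], [-0.3859820478081625, 0.5759538149227703, -0.7206213026588407, 0.32560548472232337], [0.39094757770651, -0.6054151477881347, -0.693276633324738, 0.8418005884713078], [0.0, 0.0, 0.0, 1.0]]
case [([269.5, 264.1], 0.74)]
deck [([235.7, 194.7], 0.96)]
rail [([259.6, 173.0], 0.96)]
staple [([250.3, 202.4], 0.6)]
lid_corner [([292.5, 208.2], 0.63), ([236.6, 193.2], 0.19)]
hasp_hinge [([267.3, 200.1], 0.57)]
hasp_tip [([295.2, 206.3], 0.7), ([262.2, 173.9], 0.55)]
catch_nose [([238.2, 190.9], 0.47)]
beaker [([168.0, 299.8], 0.59), ([312.6, 201.1], 0.54)]
bowl [([310.8, 199.8], 0.78)]
bat [([379.4, 247.2], 0.64)]
1.2 [0.977  0.2133 0.     0.    ] [ 0.6434  0.4031 -0.2855]
```

```bash
python3 - <<'E'
import cv2,numpy as np
a=cv2.imread("pics/scene0.png");b=cv2.imread("pics/side0.png")
a=cv2.resize(a[90:400,100:400],(400,413));b=cv2.resize(b[110:420,120:420],(400,413))
cv2.imwrite("pics/v1.png",np.hstack([a,b]))
E
```

```text
(no output)
```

View pics/v1.png

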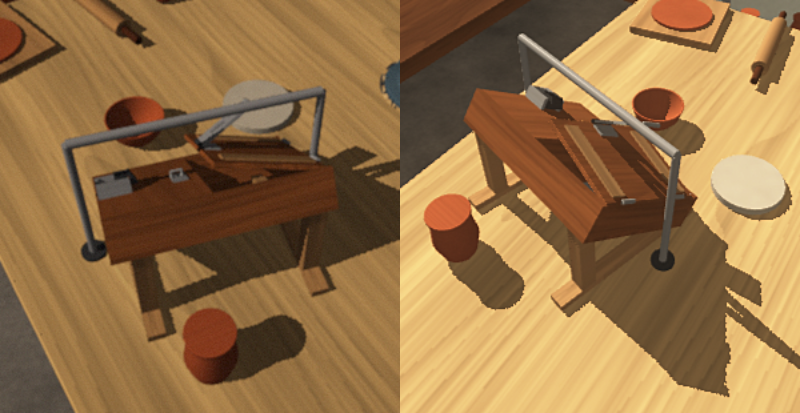

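The scene view shows the high wall, rail, catch at (112,184), staple at (177,174) and the lid raised with the hasp folded back (205–248, 140–107). The side view shows the same, with the beaker on the high side, the bowl on the low side and the bat near the hinge end. Next I'll fit the case pose from the network points.

```bash
cat > h.py <<'E'
import numpy as np
from scipy.spatial.transform import Rotation as R
from scipy.optimize import least_squares
from bench import *
np.set_printoptions(precision=4,suppress=True)
c,s=np.cos(.61),np.sin(.61)
S=np.array([[c,0,-s],[0,1,0],[s,0,c]])   # columns = slope axes in case frame
def sl(X,Y,Z): return S@np.array([X,Y,Z])/1e3+[0,0,.145]   # slope mm -> case m
def lidpt(th,X,d,h): # point on lid: d mm from lid hinge toward the free edge, h above axis
    return sl(X,135-d*np.cos(th)-h*np.sin(th)*-1*-1*-1 if 0 else 135-d*np.cos(th)+h*np.sin(th),8+d*np.sin(th)+h*np.cos(th))
def hasppt(th,al,r,X=0,h=0): # r along the strap from hinge, h out of its top when shut
    a=th-0*al; 
    y0=135-175*np.cos(th)+5*np.sin(th); z0=8+175*np.sin(th)+5*np.cos(th)
    b=al-th   # lid opening turns far edge up: strap direction at al=0 is along lid
    # lid direction (-cos th, sin th); hasp turns further up by al
    b=th+al
    return sl(X,y0-r*np.cos(b)+h*np.sin(b),z0+r*np.sin(b)+h*np.cos(b))
def W(p,q): # case pose q=(x,y,yaw)
    return R.from_euler('z',q[2]).as_matrix()@p+[q[0],q[1],0]
def proj(P,w):
    v=P["K"]@(P["camera_from_world"]@np.append(w,1))[:3]; return v[:2]/v[2]
E
cat > fit.py <<'E'
from h import *
A={c:camera_params(c) for c in("scene","side")}
F={'deck':sl(0,-131,8),'rail':np.array([-.009,(.165-.24)/2,.277]),'staple':sl(0,-80,23),'catch_nose':sl(0,-145,21.5)}
O=[('scene','deck',209,225.8),('scene','staple',230.7,217),('scene','catch_nose',200.3,222.1),('scene','rail',245.7,178.3),
('side','deck',235.7,194.7),('side','rail',259.6,173),('side','staple',250.3,202.4),('side','catch_nose',238.2,190.9)]
M=[('scene','lid_corner',245.5,192.1),('side','lid_corner',292.5,208.2),('side','lid_corner',236.6,193.2),('scene','hasp_tip',285.8,169),('side','hasp_tip',295.2,206.3),('scene','hasp_hinge',250,200),('side','hasp_hinge',267.3,200.1)]
def res(q):
    return np.concatenate([proj(A[c],W(F[n],q))-[u,v] for c,n,u,v in O])
r=least_squares(res,[.6,-.3,1.57],loss='soft_l1',f_scale=2); q=r.x
print(q); 
for o,e in zip(O,res(q).reshape(-1,2)): print(o[:2],e)
def ang(q,use):
    def f(p):
        m={'lid_corner':lidpt(p[0],-90,165,0),'hasp_tip':hasppt(p[0],p[1],106),'hasp_hinge':hasppt(p[0],p[1],0)}
        return np.concatenate([proj(A[c],W(m[n],q))-[u,v] for c,n,u,v in use])
    r=least_squares(f,[.25,2.2],loss='soft_l1',f_scale=2)
    print(r.x)
    for o,e in zip(M,f2(r.x,q,M)): print(o[:2],e)
def f2(p,q,use):
    m={'lid_corner':lidpt(p[0],-90,165,0),'hasp_tip':hasppt(p[0],p[1],106),'hasp_hinge':hasppt(p[0],p[1],0)}
    return [proj(A[c],W(m[n],q))-[u,v] for c,n,u,v in use]
ang(q,[M[0],M[3],M[4],M[5],M[6]])
if __name__=='__main__':
    from scipy.optimize import least_squares as L
    for n,a,b in (('beaker',(259.1,364.9),(168,299.8)),('bowl',(201.1,188.7),(310.8,199.8)),('bat',(291.9,170.5),(379.4,247.2))):
        r=L(lambda w:np.r_[proj(A['scene'],w)-a,proj(A['side'],w)-b],[.6,-.3,0]);print(n,r.x,r.cost)
E
sed -i 's/135-d\*np.cos(th)-h\*np.sin(th)\*-1\*-1\*-1 if 0 else //; /a=th-0\*al/d; /b=al-th/d' h.py
python3 fit.py
python3 - <<'E'
from h import *
P={c:np.linalg.inv(camera_params(c)["camera_from_world"])[:3,3] for c in("scene","side","wrist")};print(P)
E
```

```text
[0.5823 0.0704 1.2406]
('scene', 'deck') [-1.61    2.1003]
('scene', 'staple') [-1.3527  0.1422]
('scene', 'catch_nose') [-0.341   1.0579]
('scene', 'rail') [1.0301 0.2513]
('side', 'deck') [3.0909 1.7156]
('side', 'rail') [0.2028 2.5684]
('side', 'staple') [ 2.2879 -0.2761]
('side', 'catch_nose') [-0.1649 -1.7234]
[0.2422 2.4137]
('scene', 'lid_corner') [0.8104 2.3591]
('side', 'lid_corner') [0.8104 0.4599]
('side', 'lid_corner') [56.7104 15.4599]
('scene', 'hasp_tip') [0.501 1.4  ]
('side', 'hasp_tip') [ 9.2407 -1.0996]
('scene', 'hasp_hinge') [-2.1039 -0.5265]
('side', 'hasp_hinge') [2.0651 1.2406]
beaker [ 0.7373  0.2869 -0.0149] 0.29111250297907854
bowl [ 0.6138 -0.2116  0.0149] 1.799514565322408
bat [ 0.3604 -0.1502  0.006 ] 0.00014596771230830473
{'scene': array([0.971 , 0.7079, 1.0174]), 'side': array([0.2078, 0.5924, 0.8141]), 'wrist': array([ 0.3481, -0.5555,  0.3729])}
```

```bash
cat >> h.py <<'E'
SW=None
def tool(q,cam=(-1,0),tilt=0):
    """quaternion, tool z = -Z slope tilted about slope X by tilt; tool x (camera side) along slope (X,Y)=cam"""
    z=np.array([0,np.sin(tilt),-np.cos(tilt)]); x=np.array([cam[0],cam[1],0.]); x-=z*(x@z); x/=np.linalg.norm(x)
    M=R.from_euler('z',q[2]).as_matrix()@S@np.c_[x,np.cross(z,x),z]
    return R.from_matrix(M).as_quat()
def tcp(q,X,Y,Z): return W(sl(X,Y,Z+19),q)    # fingertip at slope X,Y,Z (tool square)
def zs(q): return R.from_euler('z',q[2]).as_matrix()@S  # columns slope axes in world
E
python3 - <<'E'
from h import *
q=[.5823,.0704,1.2406]
for cam in((-1,0),(0,1),(0,-1),(1,0)):
    print(cam)
    for p in((-90,-28,70),(-90,-28,10),(0,70,65),(0,60,140),(0,-40,65),(0,-115,14),(-60,-60,250),(-60,-60,200)):
        print(p,inverse_kinematics(tcp(q,*p),tool(q,cam)))
E
```

```text
(-1, 0)
(-90, -28, 70) [ 0.2974  0.3781  0.044   1.9321 -0.7721  0.9975 -2.6458]
(-90, -28, 10) [ 0.2733  0.4521 -0.0004  1.9534 -0.827   0.8899 -2.6113]
(0, 70, 65) [ 0.2429  0.1409 -0.0787  2.1219 -0.7677  0.9282 -2.8164]
(0, 60, 140) [ 0.23    0.0699  0.035   2.0526 -0.7028  1.092  -2.8493]
(0, -40, 65) [ 0.1973  0.3323  0.0031  1.8754 -0.747   0.9923 -2.8311]
(0, -115, 14) [ 0.1538  0.5136  0.021   1.7077 -0.7693  0.9709 -2.8349]
(-60, -60, 250) [ 0.3429  0.2685  0.1474  1.6985 -0.6599  1.345  -2.7761]
(-60, -60, 200) [ 0.3187  0.2944  0.1194  1.7531 -0.6809  1.2523 -2.7649]
(0, 1)
(-90, -28, 70) [ 0.793   0.4375 -0.544   1.9077 -0.5066  0.8957  1.8641]
(-90, -28, 10) [ 0.7315  0.5176 -0.5477  1.9308 -0.5088  0.7734  1.8621]
(0, 70, 65) [ 0.648   0.173  -0.5102  2.1039 -0.6849  0.8914  1.8317]
(0, 60, 140) [ 0.732   0.099  -0.4875  2.0306 -0.6523  1.0693  1.8239]
(0, -40, 65) [ 0.6709  0.391  -0.5611  1.8521 -0.5112  0.9062  1.7067]
(0, -115, 14) [ 0.6166  0.5911 -0.5876  1.6828 -0.3779  0.8559  1.6086]
(-60, -60, 250) [ 0.8882  0.3138 -0.5105  1.6709 -0.4798  1.2737  1.7975]
(-6
[... 541 characters left out ...]
 -0.1201  1.687  -0.5944  1.3148 -1.2568]
(-60, -60, 200) [ 0.5414  0.3013 -0.1462  1.7417 -0.607   1.2186 -1.251 ]
(1, 0)
(-90, -28, 70) [ 0.7595  0.4291 -0.5032  1.9093 -0.5297  0.9021  0.3111]
(-90, -28, 10) [ 0.6904  0.5059 -0.4973  1.9327 -0.5456  0.7827  0.3195]
(0, 70, 65) [ 0.652   0.1735 -0.5144  2.1037 -0.6838  0.8909  0.2601]
(0, 60, 140) [ 0.745   0.1002 -0.5012  2.03   -0.6505  1.0686  0.2518]
(0, -40, 65) [ 0.6443  0.3846 -0.5285  1.8533 -0.5282  0.9109  0.1486]
(0, -115, 14) [ 0.583   0.5793 -0.5413  1.6845 -0.4146  0.8624  0.0639]
(-60, -60, 250) [ 0.8412  0.3051 -0.4521  1.6732 -0.4993  1.2798  0.2414]
(-60, -60, 200) [ 0.8085  0.3348 -0.47    1.7283 -0.5011  1.1806  0.2396]
```

```bash
python3 - <<'E'
from h import *
import cv2
q=[.5823,.0704,1.2406]; o=tool(q,(0,-1))
move_ptp(tcp(q,-75,20,200),o); move_gripper(0.0,40)
print(read_time_s(),read_eef_pos()-tcp(q,-75,20,200),read_ft_force())
P=camera_params("wrist"); im=read_camera("wrist"); cv2.imwrite("pics/w1.png",im[:,:,::-1])
import json
D={}
for n in ("deck","staple","lid_corner","hasp_hinge","hasp_tip","catch_nose"):
    D[n]=[(np.round(d["at"],1).tolist(),round(d["confidence"],2)) for d in tip_of("wrist",n)[:2]]; print(n,D[n])
    m={'deck':sl(0,-131,8),'staple':sl(0,-80,23),'catch_nose':sl(0,-145,21.5),'lid_corner':lidpt(.242,-90,165,0),'hasp_tip':hasppt(.242,2.41,106),'hasp_hinge':hasppt(.242,2.4,0)}[n]
    print("   pred",proj(P,W(m,q)))
json.dump(dict(K=P["K"].tolist(),camera_from_world=P["camera_from_world"].tolist()),open("w1.json","w"))
E
```

```text
3.9333 [0.     0.0001 0.    ] [-0.9549 -0.5941  0.8859]
deck [([202.8, 40.4], 0.65)]
   pred [202.5159  30.6065]
staple [([204.0, 91.8], 0.56)]
   pred [203.2727  85.8464]
lid_corner [([296.9, 149.6], 0.84)]
   pred [294.657  145.1655]
hasp_hinge [([201.5, 142.8], 0.91), ([90.7, 144.5], 0.66)]
   pred [199.3288 137.1948]
hasp_tip [([200.4, 256.1], 0.68)]
   pred [194.5425 251.3432]
catch_nose [([194.3, 19.6], 0.84), ([89.6, 148.7], 0.53)]
   pred [197.6458  10.0528]
```

View pics/w1.png

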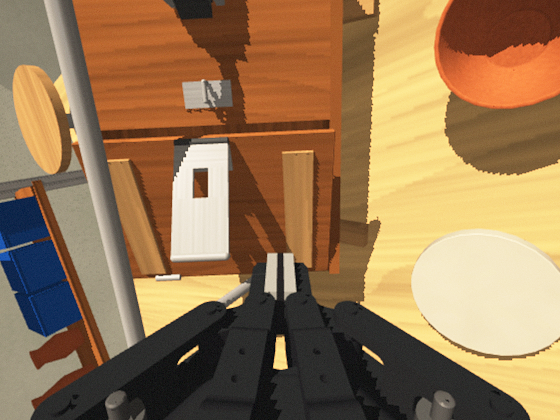

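The wrist view shows the hasp strap folded over the lid (171–230, 142–262), the staple at (207,92), the catch at the top edge (195,10), and the bowl and bat clear to the right. The network points agree with the fit, offset by about 6 px, so I'll refit with the wrist view included.

```bash
cat > fit2.py <<'E'
import json
from h import *
A={c:camera_params(c) for c in("scene","side")}
w=json.load(open("w1.json")); A['wrist']={k:np.array(v) for k,v in w.items()}
O=[('scene','deck',209,225.8),('scene','staple',230.7,217),('scene','catch_nose',200.3,222.1),('scene','rail',245.7,178.3),
('side','deck',235.7,194.7),('side','rail',259.6,173),('side','staple',250.3,202.4),('side','catch_nose',238.2,190.9),
('scene','lid_corner',245.5,192.1),('side','lid_corner',292.5,208.2),('scene','hasp_tip',285.8,169),('side','hasp_tip',295.2,206.3),('scene','hasp_hinge',250,200),('side','hasp_hinge',267.3,200.1),
('wrist','deck',202.8,40.4),('wrist','staple',204,91.8),('wrist','lid_corner',296.9,149.6),('wrist','hasp_hinge',201.5,142.8),('wrist','hasp_tip',200.4,256.1),('wrist','catch_nose',194.3,19.6)]
def res(p):
    F={'deck':sl(0,-131,8),'rail':np.array([-.009,-.0375,.277]),'staple':sl(0,-80,23),'catch_nose':sl(0,-145,21.5),
     'lid_corner':lidpt(p[3],-90,165,0),'hasp_tip':hasppt(p[3],p[4],106),'hasp_hinge':hasppt(p[3],p[4],0)}
    return np.concatenate([(proj(A[c],W(F[n],p))-[u,v]) for c,n,u,v in O])
r=least_squares(res,[.58,.07,1.24,.24,2.4],loss='soft_l1',f_scale=2);print(r.x,np.sqrt(np.diag(np.linalg.inv(r.jac.T@r.jac)))*2)
for o,e in zip(O,res(r.x).reshape(-1,2)): print(o[:2],e)
E
python3 fit2.py
```

```text
[0.5759 0.0694 1.2803 0.2398 2.4328] [0.0012 0.0012 0.0153 0.0128 0.0299]
('scene', 'deck') [1.0951 2.367 ]
('scene', 'staple') [ 1.0083 -0.2405]
('scene', 'catch_nose') [2.2771 1.5407]
('scene', 'rail') [ 3.4497 -0.7086]
('side', 'deck') [3.5912 3.2011]
('side', 'rail') [2.1781 3.5047]
('side', 'staple') [3.4437 0.8719]
('side', 'catch_nose') [ 0.0849 -0.2472]
('scene', 'lid_corner') [1.3341 1.8166]
('side', 'lid_corner') [1.7273 0.6117]
('scene', 'hasp_tip') [1.7536 0.3262]
('side', 'hasp_tip') [11.8346 -0.3808]
('scene', 'hasp_hinge') [-0.2861 -1.235 ]
('side', 'hasp_hinge') [3.6355 2.0733]
('wrist', 'deck') [-1.2711 -3.0799]
('wrist', 'staple') [-0.3676 -0.3009]
('wrist', 'lid_corner') [-0.5641 -2.65  ]
('wrist', 'hasp_hinge') [-0.4436 -0.8121]
('wrist', 'hasp_tip') [-0.6357 -0.0991]
('wrist', 'catch_nose') [ 1.9172 -2.4681]
```

```bash
cat >> fit2.py <<'E'
print()
for yaw in (1.24,1.28,1.30):
    p=r.x.copy(); p[2]=yaw
    f=lambda m:np.round(proj(A['wrist'],W(m,p)),1)
    print(yaw,f(lidpt(p[3],-126,178,0)),f(lidpt(p[3],126,178,0)),f(hasppt(p[3],p[4],108,-25)),f(hasppt(p[3],p[4],108,25)),'stap',f(sl(0,-68.5,23)),f(sl(0,-91.5,23)),'deck edge',f(sl(-128,-47,8)),f(sl(128,-47,8)),'wall',f(sl(-140,-100,8)),f(sl(-140,-10,8)))
import cv2
im=cv2.imread("pics/w1.png"); cv2.imwrite("pics/w1c.png",cv2.resize(im[0:280,60:360],(600,560),interpolation=cv2.INTER_CUBIC))
E
python3 fit2.py | sed -n '/^$/,$p'
```

```text
1.24 [335.6 138.3] [ 70.1 138.6] [226.1 259.9] [170.1 260. ] stap [206.8 104.2] [204.9  79.3] deck edge [331.  125.2] [ 92.3 125.4] wall [345.7  71.2] [339.9 159.5]
1.28 [334.3 132.6] [ 70.2 141.7] [227.9 257.4] [171.6 259.2] stap [204.9 103.7] [202.3  79. ] deck edge [329.5 120.9] [ 92.3 129.2] wall [342.2  66.4] [339.8 155.2]
1.3 [333.6 129.7] [ 70.2 143.3] [228.7 256.1] [172.4 258.7] stap [204.  103.5] [201.1  78.9] deck edge [328.7 118.8] [ 92.3 131.1] wall [340.5  64.1] [339.7 153. ]
```

View pics/w1c.png

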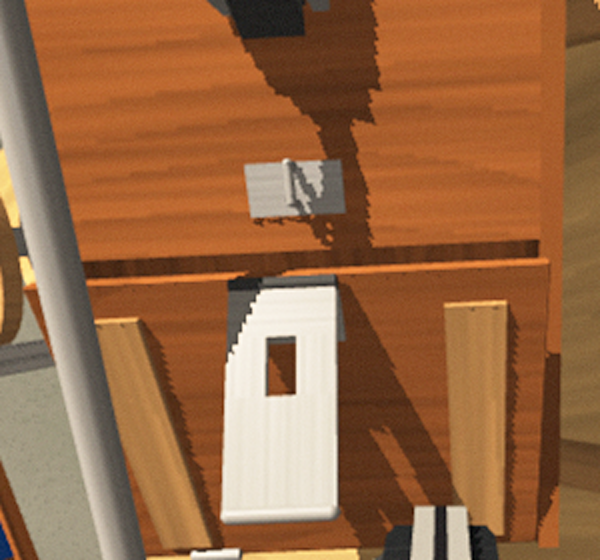

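The crop shows the lid's free edge running (74,143.5) to (334,130) in full-frame pixels and the deck edge (102,131) to (330,120.5). The tilt means a yaw of about 1.29, so I'll add these edges to the fit.

```bash
sed -i '/^r=least/,$d' fit2.py; cat >> fit2.py <<'E'
def res2(p):
    f=lambda m:proj(A['wrist'],W(m,p))
    L=[(lidpt(p[3],-126,178,0),(334,130)),(sl(-128,-47,8),(330,120.5)),(hasppt(p[3],p[4],109,-25),(229,258)),(hasppt(p[3],p[4],109,25),(171,261)),(sl(0,-91.5,23),(204,80)),(sl(0,-68.5,23),(207,105))]
    e=[f(m)-u for m,u in L]; t=[f(lidpt(p[3],126,178,0))[1]-143.5,f(sl(128,-47,8))[1]-131]
    return np.r_[res(p),2*np.ravel(e),2*np.array(t)]
r=least_squares(res2,[.58,.07,1.28,.24,2.4],loss='soft_l1',f_scale=2);print(r.x,np.sqrt(np.diag(np.linalg.inv(r.jac.T@r.jac)))*2)
print(res2(r.x)[28:].reshape(-1,2))
E
python3 fit2.py
```

```text
[0.5748 0.0686 1.292  0.2343 2.4062] [0.0005 0.0006 0.005  0.0061 0.0229]
[[-1.4977 -2.0786]
 [-0.2005  0.4545]
 [ 0.0454 -3.278 ]
 [ 0.3082 -0.6228]
 [-0.1181 -0.2405]
 [ 1.5576 -1.4437]
 [ 1.4817  2.9731]
 [-0.0807 -0.0784]
 [-0.4454  0.4275]
 [ 1.5269 -1.0796]
 [-3.2024 -0.4412]
 [-3.664  -1.1124]
 [-0.5009  0.3331]]
```

```bash
cat >> h.py <<'E'
q=[.5748,.0686,1.292]; o=tool(q,(0,-1)); SX=zs(q)
def go(X,Y,Z,speed=.1): movel(tcp(q,X,Y,Z),o,speed=speed)
def force(): return SX.T@read_ft_force()
def where(): return (SX.T@(read_eef_pos()-W(sl(0,0,0),q)))*1e3-[0,0,19]
E
python3 - <<'E'
from h import *
move_ptp(tcp(q,-90,-28,75),o); go(-90,-28,52)
f0=force(); print(read_time_s(),f0)
Z=50.
while Z>3:
    go(-90,-29,Z,.04); f=force()-f0; print(Z,where(),f)
    if f[2]>22: break
    Z-= 4 if Z>18 else 1.5
pause(.25); print(read_time_s(),force()-f0)
E
```

```text
5.2583 [0.2039 0.0954 1.0751]
50.0 [-90.1997 -29.8793  51.2027] [0.3937 0.1126 2.5186]
46.0 [-90.1418 -29.9853  46.4452] [ 0.0976 -0.9696  1.9136]
42.0 [-90.0137 -28.9569  41.694 ] [-0.6814 -1.6024  0.5542]
38.0 [-89.9159 -28.3076  37.2736] [ 0.3172 -0.3649  0.6644]
34.0 [-89.856  -28.1915  33.2144] [-0.0274 -0.4976 -0.5175]
30.0 [-89.9137 -28.3714  29.3026] [ 0.4895  1.1988 -1.2146]
26.0 [-89.9833 -28.6397  25.4901] [ 0.4925 -0.7501  0.1205]
22.0 [-89.9865 -28.8182  21.5959] [-0.474   0.1243 -0.0724]
18.0 [-89.9826 -28.8516  17.6334] [ 0.3678 -0.1879  0.6678]
16.5 [-90.0107 -28.9067  16.4006] [-0.3068  0.3805  0.5981]
15.0 [-90.009  -28.9723  14.9418] [-0.4758  0.5122  0.0902]
13.5 [-89.9785 -29.0534  13.4503] [ 0.6862 -0.0939  1.056 ]
12.0 [-89.9991 -29.0838  11.8991] [ 0.046  -0.6175  0.1661]
10.5 [-89.9974 -29.0862  10.3736] [ 0.2325 -0.6174 -0.2737]
9.0 [-89.9899 -29.113    8.8714] [-0.8216  0.5067  0.7414]
7.5 [-89.9819 -29.0987   7.5729] [-0.7423  1.1645  2.5174]
6.0 [-90.0115 -29.1771   7.5208] [1.1275 3.5924 9.836 ]
4.5 [-90.0834 -29.1669   7.4028] [ 2.9663  5.4344 16.9014]
10.0083 [ 2.6043  5.7516 17.0572]
```

```bash
python3 - <<'E'
from h import *
import cv2
go(-90,-20,60,.1); move_ptp(tcp(q,-75,90,150),o)
print(read_time_s())
P=camera_params("wrist"); im=read_camera("wrist"); cv2.imwrite("pics/w2.png",im[:,:,::-1])
L=[]
for n in ("lid_corner","hasp_hinge","hasp_tip","staple"):
    d=tip_of("wrist",n)[:2]; print(n,[(np.round(k["at"],1).tolist(),round(k["confidence"],2)) for k in d])
for th,al in((0,2.4),(.05,2.4),(.234,2.4)):
    print(th,[np.round(proj(P,W(m,q)),1).tolist() for m in(lidpt(th,-90,165,0),hasppt(th,al,0),hasppt(th,al,106),sl(0,-80,23),lidpt(th,-126,178,0))])
print([np.round(proj(P,W(hasppt(0,a,106),q)),1).tolist() for a in(1.8,2.,2.2,2.6)])
E
```

```text
11.3417
lid_corner [([296.2, 58.0], 0.75)]
hasp_hinge [([190.1, 45.9], 0.56)]
hasp_tip [([174.2, 151.6], 0.92)]
staple [([512.9, 260.6], 0.4)]
0 [[296.9, 59.1], [188.8, 45.0], [170.4, 153.6], [179.6, -16.9], [339.9, 41.9]]
0.05 [[297.4, 58.0], [185.7, 43.7], [168.7, 160.6], [179.6, -16.9], [342.0, 40.2]]
0.234 [[299.6, 58.8], [173.2, 44.1], [163.4, 190.3], [179.6, -16.9], [350.4, 38.6]]
[[137.5, 60.9], [148.3, 101.1], [159.6, 132.0], [180.2, 166.7]]
```

View pics/w2.png

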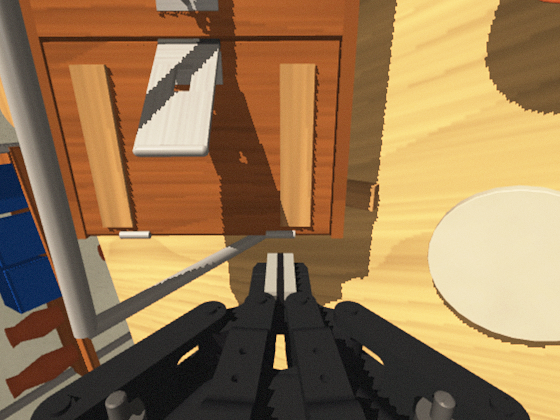

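The view shows the lid lying flush: corner at (296,58) against (297,59) predicted for 0 rad. The hasp stands at about 2.4 rad with its end at (174,152). Next I'll swing it over.

```bash
python3 - <<'E'
from h import *
X=-8
move_ptp(tcp(q,X,78,105),o); go(X,78,63,.12); f0=force(); print(read_time_s(),f0)
def step(Y,Z,sp,lim=20):
    go(X,Y,Z,sp); f=force()-f0; print(np.round([Y,Z],1),where(),f)
    if np.linalg.norm(f)>lim: print("STOP");raise SystemExit
for Y in np.linspace(60,-24,7): step(Y,63,.08)
for b in np.linspace(1.5,.35,8):
    r=52+(86-52)*(1.57-b)/1.57
    cy=-40-r*np.cos(b)+3*np.sin(b)+11; cz=13+r*np.sin(b)+3*np.cos(b)
    step(cy,cz,.08)
print(read_time_s())
E
```

```text
12.5167 [-0.4111  0.3077 -0.2243]
[60. 63.] [-8.009 59.005 63.687] [ 0.212  -0.5058 -0.6379]
[46. 63.] [-8.275  47.8166 62.6555] [0.7505 4.7348 3.1108]
[32. 63.] [-8.5706 33.034  63.2715] [0.535  4.2237 4.1156]
[18. 63.] [-7.9271 17.3334 63.1268] [0.4448 0.1639 0.1959]
[ 4. 63.] [-7.8111  3.5152 62.8865] [ 0.3553 -0.8914  0.4629]
[-10.  63.] [ -7.9703 -10.4324  63.0336] [ 0.606  -0.1221 -0.0225]
[-24.  63.] [ -8.0228 -24.4337  63.083 ] [ 1.1379 -0.1475  0.0574]
[-29.8  66.6] [ -8.0323 -30.5489  67.1991] [ 0.0792 -1.1853 -0.0959]
[-39.4  69.2] [ -8.0271 -39.9869  69.434 ] [ 0.3147 -1.1271 -0.9598]
[-49.8  70. ] [ -7.9953 -50.5084  70.208 ] [ 1.3226 -1.2114  0.6234]
[-60.8  68.9] [ -8.0147 -61.3844  69.01  ] [ 0.7303 -0.4064  0.0586]
[-71.8  65.6] [ -8.0108 -72.327   65.6169] [-0.1586 -0.0059  0.9783]
[-82.6  60.1] [ -7.9735 -83.1387  59.8211] [ 0.0332 -0.173   1.1512]
[-92.7  52.4] [ -7.9172 -93.0216  51.9313] [ 0.8013  0.1293 -0.0876]
[-101.6   42.7] [  -7.8781 -101.673    41.9878] [ 0.4215 -0.7701  0.0033]
17.1583
```

```bash
python3 - <<'E'
from h import *
import cv2
ims=[]
for c in("scene","side"):
    im=read_camera(c); P=camera_params(c)
    print(c,[(np.round(k["at"],1).tolist(),round(k["confidence"],2)) for k in tip_of(c,"hasp_tip")[:2]],{a:np.round(proj(P,W(hasppt(0,a,106),q)),1).tolist() for a in(.3,.4,.6,1,1.5,2,2.4)})
    u=proj(P,W(sl(0,-80,30),q)).astype(int); ims.append(cv2.resize(im[u[1]-70:u[1]+70,u[0]-65:u[0]+65,::-1],(400,430),interpolation=cv2.INTER_CUBIC))
cv2.imwrite("pics/v3.png",np.hstack(ims)); print(read_time_s())
E
```

```text
scene [([259.6, 362.8], 0.74), ([202.4, 215.2], 0.63)] {0.3: [202.6, 213.4], 0.4: [203.3, 208.6], 0.6: [206.3, 199.4], 1: [217.4, 183.3], 1.5: [238.5, 171.3], 2: [262.2, 170.8], 2.4: [278.9, 178.6]}
side [([242.1, 180.6], 0.71)] {0.3: [242.8, 183.9], 0.4: [245.2, 181.2], 0.6: [250.7, 176.8], 1: [263.2, 172.2], 1.5: [279.4, 176.0], 2: [292.1, 190.2], 2.4: [297.2, 207.1]}
17.3583
```

View pics/v3.png

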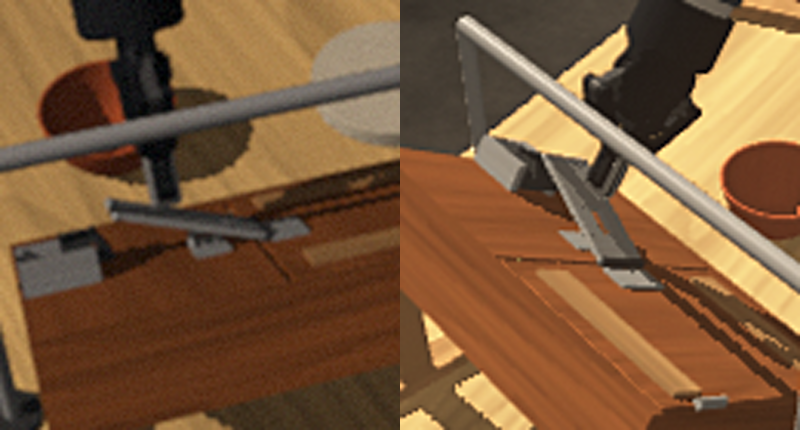

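The pictures show the strap lying at about 0.35 rad over the staple with the fingertip on it: tip at (202,215) in the scene view and (242,181) in the side view, both as predicted. The rail is clear, so I'll press now.

```bash
python3 - <<'E'
from h import *
X=-6; f0=np.array([-.41,.31,-.22]); pz=0
go(X,-107,36,.06);go(X,-113,31,.06)
Z=29.
while Z>2:
    go(X,-115,Z,.03); f=force()-f0; w=where(); print(Z,w,f)
    if f[2]>34 or np.linalg.norm(f)>40 : break
    if w[2]<17.5 and f[2]>24: break
    Z-=1.3
pause(.2); print(read_time_s(),force()-f0,where())
E
```

```text
29.0 [  -6.0277 -115.0805   28.8751] [ 0.7365 -0.2445  0.0741]
27.7 [  -5.9966 -114.9779   27.7042] [ 0.9911 -0.0468  0.6821]
26.4 [  -5.9986 -115.1274   27.0046] [0.2585 1.1941 3.6574]
25.099999999999998 [  -6.0139 -115.2071   26.4301] [0.6806 1.6357 7.4956]
23.799999999999997 [  -6.0439 -115.3744   25.6789] [0.1162 3.8574 9.5856]
22.499999999999996 [  -6.072  -115.5025   24.8012] [ 1.1064  3.852  11.5235]
21.199999999999996 [  -6.0347 -115.6436   23.8862] [ 1.4947  4.4694 13.1037]
19.899999999999995 [  -5.99   -115.7567   22.9561] [ 1.1551  4.8197 13.8456]
18.599999999999994 [  -6.0263 -115.9833   20.3929] [0.8928 1.2143 7.0355]
17.299999999999994 [  -5.9802 -115.9603   17.7489] [ 1.1737 -1.7188  1.2271]
15.999999999999993 [  -5.9904 -114.1717   14.9594] [0.298  0.6078 0.8405]
14.699999999999992 [  -5.9852 -114.6035   14.1828] [ 0.3688 -0.6019 -0.6476]
13.399999999999991 [  -6.0231 -115.0198   13.5137] [ 1.053  -0.0827  1.1776]
12.09999999999999 [  -6.0748 -115.0873   13.3073] [0.9569 2.1554 5.8328]
10.79999999999999 [  -6.0471 -115.1032   13.1114] [ 1.6983  4.013  10.9926]
9.49999999999999 [  -6.0872 -115.1364   12.9617] [ 1.31    7.0207 15.159 ]
8.199999999999989 [  -6.0956 -115.1635   12.8069] [ 1.4695  7.7608 19.5186]
6.899999999999989 [  -6.1076 -115.2168   12.6609] [ 1.9055 10.6571 23.9152]
5.599999999999989 [  -6.1154 -115.231    12.5138] [ 2.6305 11.7823 29.1177]
22.8917 [ 2.5446 11.3152 28.6806] [  -6.1691 -115.2197   12.5054]
```

Force climbed to 14 N, dropped to about 1 N at the snap, and then the end bottomed out on the deck. I'll retreat square to the slope and check.

```bash
python3 - <<'E'
from h import *
import cv2
go(-6,-113,40,.08); go(-40,-60,180,.15)
ims=[]
for c in("scene","side"):
    im=read_camera(c); P=camera_params(c)
    print(c,[(np.round(k["at"],1).tolist(),round(k["confidence"],2)) for n in("hasp_tip","catch_nose") for k in tip_of(c,n)[:2]],{a:np.round(proj(P,W(hasppt(0,a,106),q)),1).tolist() for a in(0,.1,.3)},proj(P,W(sl(0,-145,21.5),q)))
    u=proj(P,W(sl(0,-110,20),q)).astype(int); ims.append(cv2.resize(im[u[1]-50:u[1]+50,u[0]-45:u[0]+45,::-1],(396,440),interpolation=cv2.INTER_CUBIC))
cv2.imwrite("pics/v4.png",np.hstack(ims)); 
im=read_camera("wrist"); cv2.imwrite("pics/w4.png",im[:,:,::-1]); print(read_time_s(),read_ft_force())
E
```

```text
scene [([203.2, 231.4], 0.85), ([203.3, 191.1], 0.72), ([199.6, 223.6], 0.5)] {0: [203.3, 227.6], 0.1: [202.6, 222.9], 0.3: [202.6, 213.4]} [202.97   223.7903]
side [([232.1, 193.9], 0.87), ([240.0, 189.5], 0.62)] {0: [236.7, 193.5], 0.1: [238.5, 190.1], 0.3: [242.8, 183.9]} [238.2449 190.902 ]
25.0 [-0.6931  0.4754  0.4186]
```

View pics/v4.png

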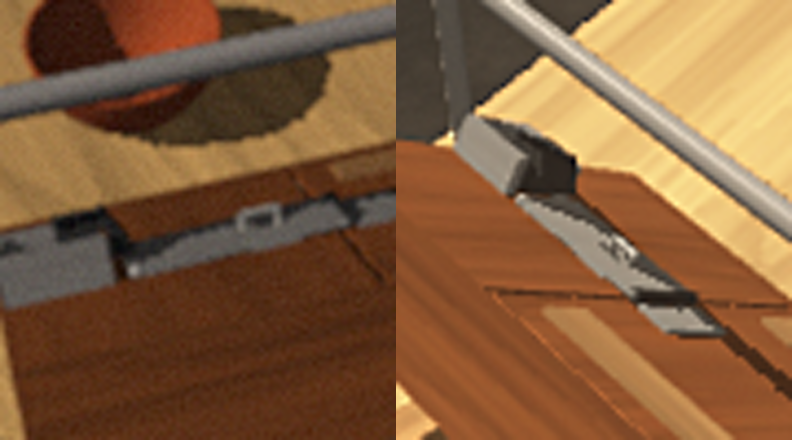

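View pics/w4.png

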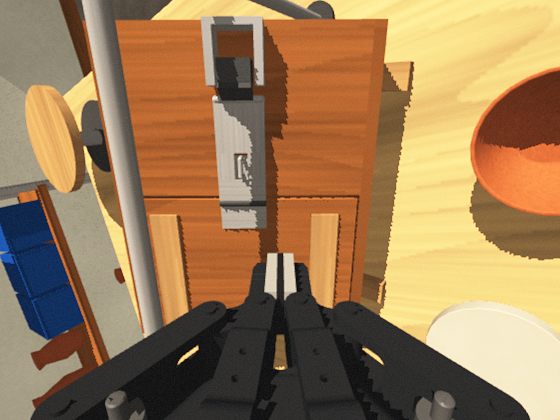

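```bash
python3 - <<'E'
from h import *
P=camera_params("wrist")
for y,z in((-145,21.5),(-157,21.5),(-155,41),(-167,41),(-150,16)): print(y,z,proj(P,W(sl(0,y,z),q)))
E
```

```text
-145 21.5 [236.9939 101.5729]
-157 21.5 [236.3706  87.9282]
-155 41 [233.4268  89.4289]
-167 41 [232.696   74.4464]
-150 16 [237.5158  96.0366]
```

```bash
python3 -c "
import cv2
im=cv2.imread('pics/w4.png');cv2.imwrite('pics/w4c.png',cv2.resize(im[40:130,190:290],(800,600)[:0] or (660,594),interpolation=cv2.INTER_CUBIC))"
```

```text
(no output)
```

View pics/w4c.png

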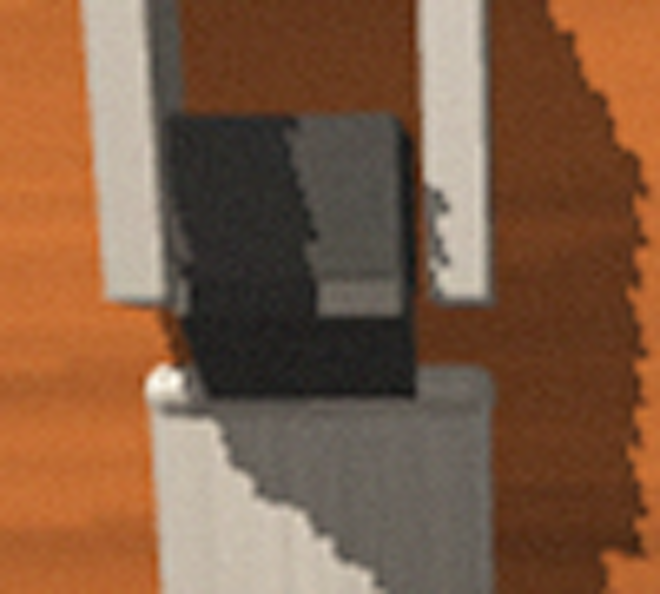

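The dark nose's front edge (row about 100 in the full frame) clearly overlaps the hasp's rolled end (95–101), so the catch is sprung out over it. I'll hand in.

```bash
python3 -c "
from bench import *
print(sign_off(),read_time_s())"
```

```text
the job is handed in; nothing more can be done
the job is handed in; nothing more can be done
```

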